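Count to the third gap of the thread rack and push the spool in

TASK

The round lidded pot stands at the end of the wooden thread rack to count from. Run a closed fingertip along the rack's back rail from that end, bending over the springy tabs of the first, second and third gaps one after the other and no tab beyond, then push the loose spool, which stands in the channel along the front of the rack, into that third gap until it is fully home against the back rail. Only push: the spool must not be lifted or tipped over, and the spools already in the rack, the pot and the rolled tape measure stay where they are.

Things in the scene. Friction and masses are not known exactly. Their poses are not given: they have to be found in the camera images.
- rack: low wooden thread rack, fixed, 98 x 308 x 50 mm. Origin: centre of its underside. x from its open front to its back rail (away from the robot), y along it to the robot's left, z up. Seven dividers 8 mm thick at y = -150, -100 ... +150 mm, from x = -3 (rounded) to 35 mm, tops at z = 36 mm, leave six gaps 42 mm wide, open in front and above, at y = +125, +75, +25, -25, -75, -125 mm
- channel (a point): middle of the floor of the channel along the rack's front (x = -23, y = 0, z = 6 mm in the rack's frame). The channel is 40 mm wide, from x = -43 to -3 mm, open at both ends and above; in front of it a kerb from x = -49 to -43 mm, top at z = 12 mm; behind it the dividers and gaps
- rail (a point): middle of the top of the rack's back rail (x = 42, y = 0, z = 50 mm in the rack's frame). The rail is 14 mm thick (x = 35 to 49 mm) and 308 mm long. On it, behind the middle of each gap, stands a springy steel tab 22 mm high, 14 mm wide across the rail, 3 mm thick, with a 5 mm bead along its top edge
- spool: the loose thread spool (about 40 g) standing upright in the rack's channel, 34 mm in diameter, 45 mm high. Origin: centre of its underside, z up its axis. It fits in the channel (40 mm) and in any gap (42 mm). Two more spools just like it already stand in the two end gaps
- seated_left: spool, 34 mm in diameter, 45 mm high, standing in the leftmost gap; origin at the centre of its underside
- seated_right: spool, 34 mm in diameter, 45 mm high, standing in the rightmost gap; origin at the centre of its underside
- pot: round lidded pot, 69 mm in diameter, 41 mm high, standing on the table beside one end of the rack, left or right: gaps are counted from that end (the end gap, which already has a spool in it, is the first). Origin: centre of its underside
- tape: rolled tape measure, a yellow coil 53 mm across and 19 mm high, lying on the table beside the rack's other end. Origin: centre of its underside
- tab_1 (a joint): springy tab number 1 from the robot's left (at y = +125 mm in the rack's frame, behind gap 1). 0 upright; positive bent over to the right (towards -y of the rack), negative to the left; stops at 1.4 rad either way; hinged at the rail's top (z = 50 mm), weak spring (0.012 N m/rad, about 1 N at the tip) that stands it up again
- tab_2 (a joint): springy tab number 2 from the robot's left (at y = +75 mm in the rack's frame, behind gap 2). 0 upright; positive bent over to the right (towards -y of the rack), negative to the left; stops at 1.4 rad either way; hinged at the rail's top (z = 50 mm), weak spring (0.012 N m/rad, about 1 N at the tip) that stands it up again
- tab_3 (a joint): springy tab number 3 from the robot's left (at y = +25 mm in the rack's frame, behind gap 3). 0 upright; positive bent over to the right (towards -y of the rack), negative to the left; stops at 1.4 rad either way; hinged at the rail's top (z = 50 mm), weak spring (0.012 N m/rad, about 1 N at the tip) that stands it up again
- tab_4 (a joint): springy tab number 4 from the robot's left (at y = -25 mm in the rack's frame, behind gap 4). 0 upright; positive bent over to the right (towards -y of the rack), negative to the left; stops at 1.4 rad either way; hinged at the rail's top (z = 50 mm), weak spring (0.012 N m/rad, about 1 N at the tip) that stands it up again
- tab_5 (a joint): springy tab number 5 from the robot's left (at y = -75 mm in the rack's frame, behind gap 5). 0 upright; positive bent over to the right (towards -y of the rack), negative to the left; stops at 1.4 rad either way; hinged at the rail's top (z = 50 mm), weak spring (0.012 N m/rad, about 1 N at the tip) that stands it up again
- tab_6 (a joint): springy tab number 6 from the robot's left (at y = -125 mm in the rack's frame, behind gap 6). 0 upright; positive bent over to the right (towards -y of the rack), negative to the left; stops at 1.4 rad either way; hinged at the rail's top (z = 50 mm), weak spring (0.012 N m/rad, about 1 N at the tip) that stands it up again
- gap_3 (a point): home place of a spool in gap 3 from the robot's left (the third gap when the pot is at the left): where the centre of the spool's underside is when it touches the back rail; at x = 18, y = +25, z = 6 mm in the rack's frame
- gap_4 (a point): home place of a spool in gap 4 from the robot's left (the third gap when the pot is at the right): where the centre of the spool's underside is when it touches the back rail; at x = 18, y = -25, z = 6 mm in the rack's frame
Things that resemble listed ones, but are neither listed nor needed, are in the scene too. What is shaped like the spool but turquoise is not meant.

How it is judged:
On the way, in this order (a step that is already met when the one before it is completed fails the run):
1. the first tab from the pot's end is bent over, away from the pot (((y of pot in the frame of rack above 0 m and value of joint tab_1 above 0.5 rad) or (y of pot in the frame of rack below 0 m and value of joint tab_6 below -0.5 rad))), for 0.04 s.
2. then the second tab (((y of pot in the frame of rack above 0 m and value of joint tab_2 above 0.5 rad) or (y of pot in the frame of rack below 0 m and value of joint tab_5 below -0.5 rad))), for 0.04 s.
3. then the third tab (((y of pot in the frame of rack above 0 m and value of joint tab_3 above 0.5 rad) or (y of pot in the frame of rack below 0 m and value of joint tab_4 below -0.5 rad))), for 0.04 s.
4. the spool is pushed home in the third gap (((y of pot in the frame of rack above 0 m and horizontal distance between spool and gap_3 below 0.008 m and height (world z) of spool below 0.012 m and angle between spool's own z axis and vertical below 0.1 rad) or (y of pot in the frame of rack below 0 m and horizontal distance between spool and gap_4 below 0.008 m and height (world z) of spool below 0.012 m and angle between spool's own z axis and vertical below 0.1 rad))), for 0.2 s.
At the end, for the whole second after the job is handed in: The spool stands upright and at rest in the third gap from the pot's end, its axis within 8 mm of its home place against the back rail; the tabs have sprung back upright; the other spools, the pot and the tape measure are within 20 mm of where they were (((y of pot in the frame of rack above 0 m and horizontal distance between spool and gap_3 below 0.008 m and height (world z) of spool below 0.012 m and angle between spool's own z axis and vertical below 0.1 rad) or (y of pot in the frame of rack below 0 m and horizontal distance between spool and gap_4 below 0.008 m and height (world z) of spool below 0.012 m and angle between spool's own z axis and vertical below 0.1 rad)) and linear speed of spool below 0.01 m/s and distance of each of seated_left, seated_right, pot, tape from where it was at the start of the episode below 0.02 m and value of joint tab_1 between -0.2 and 0.2 rad and value of joint tab_2 between -0.2 and 0.2 rad and value of joint tab_3 between -0.2 and 0.2 rad and value of joint tab_4 between -0.2 and 0.2 rad and value of joint tab_5 between -0.2 and 0.2 rad and value of joint tab_6 between -0.2 and 0.2 rad); the robot touches nothing.
It fails at once if the spool is lifted (more than 10 mm above the rack's floor) (height (world z) of spool above 0.016 m).
It fails at once if the spool is tipped over (angle between spool's own z axis and vertical above 0.5 rad).
It fails at once if a tab beyond the third is bent over (more than 0.5 rad) ((y of pot in the frame of rack above 0 m and (value of joint any of tab_4, tab_5, tab_6 above 0.5 rad or value of joint any of tab_4, tab_5, tab_6 below -0.5 rad)) or (y of pot in the frame of rack below 0 m and (value of joint any of tab_1, tab_2, tab_3 above 0.5 rad or value of joint any of tab_1, tab_2, tab_3 below -0.5 rad))).
It fails at once if a spool already in the rack, the pot or the tape measure is moved more than 20 mm (distance of any of seated_left, seated_right, pot, tape from where it was at the start of the episode above 0.02 m).
It also fails if it takes over 64 s, if anything falls off the work surface, if the arm or the gripper's body presses on something with over 40 N, if the wrist force passes 120 N, or if a joint passes its speed limit or range.

ROBOT

A 7-joint arm with a two-finger parallel gripper is mounted at the origin on a cart in front of the work surface, level with it; the furniture and walls round the work are solid. World frame = base frame: x ahead of the robot, y to its left, z up, the work surface at z = 0. Lengths are in m, angles in rad, forces in N, time in s.
With the tool pointing down it reaches from about 0.425 to 0.925 m from the base axis. Payload 6.8 kg.
Tool frame: the origin (TCP) lies at the very end of the fingers, on their centre line; the grasp point (between the pads) lies 19 mm behind it; z points along the fingers, y is the line along which they close (so a half turn about z gives the same grasp; the last joint's range is limited). The gripper opens to 85 mm and grips with 20 to 120 N. Pads are 22 mm wide; open, the fingers measure 114 mm over their backs; the gripper's body (76 mm by 85 mm) begins 54 mm behind the grasp point. The pads swing forward as they close: fully open they stand 13 mm farther back than shut.
Start: joints at [-1.244, 0.477, 0.022, 1.555, -0.011, 1.109, -0.083], TCP at [0.284, 0.612, 0.231] pointing down, gripper open.
Joint ranges: [-2.96, 2.96], [-0.34, 2.1], [-1.41, 1.46], [0.24, 2.44], [-1.37, 4.51], [0.17, 1.92], [-2.96, 2.96]. Speed limits (rad/s): [2.39, 2.39, 3.14, 3.14, 3.14, 3.14, 3.14].

INTERFACE

Orientations are given as a unit quaternion [w, x, y, z].
In Python, from station import get_obs, read_camera, hand_in gives the robot as it stands.
- The arm moves only by the tool arm_command, never from a script. Its argument "commands" is one flat list of numbers, 7 for each row, row after row: the shift along the tool's x, y, z in m, then the turn, a rotation vector about the tool's x, y, z in degrees, then the opening, from 0 (shut) to 1 (fully open). In form: [tx, ty, tz, rx, ry, rz, fingers, tx, ty, tz, rx, ry, rz, fingers, ...]. A call has 1 to 8 rows; each row is the pose to reach, as a shift and turn from the pose commanded when the call began, along the tool's axes at that moment; what a row does not reach only later rows make up. A row lasts 1/10 s, in which the tool goes at most 50 mm and 8.59 degrees, less where a joint would pass 70% of its speed; a pose out of reach is approached as far as the arm can. A call with a gripper value outside its range is refused whole. The fingers move at their own pace and stop on an object; "force" is the grip in N (left out, the last holds). Time passes only in rows, so rows that repeat a pose let the fingers close. It gives the time, the measured TCP pose, the force, the opening and the grip force at its end, in the units of the state.
- get_obs(): the state, without advancing time (a new reading comes with each control period).
- read_camera(name): name is "side" or "top"; returns a dict with "img" (384x512x3 uint8, red, green, blue), "camera_matrix" (3x3 intrinsics, pixels), "k1" (the pictures are not rectified: a ray, as slopes to the right and down, at radius r is drawn at 1 + k1 r^2 times it, then the intrinsics apply), "pose" (4x4, takes a point from camera to world coordinates). Camera axes: x right, y down, z forward; pixel columns grow to the right and rows downward; lengths in m; the calibration is good to about 2 mm. A picture is of the moment at which its call begins. There is no depth.
- hand_in(): hands the job in; it is judged then, once.
The state is a dict: "t": time; "q": joint angles; "joint_vel": joint speeds; "joint_torque": joint torques, N m; "eef_pos": TCP position; "tool_rot": TCP orientation; "contact_force": force on the tool from outside, world axes, zero at the start; "torque": the same for the moment, N m; "gripper_width": opening from 0.0 (shut) to 1.0 (fully open); "grasp_force": force on a finger pad.
Only numpy, scipy, OpenCV 4.12 (cv2) and the standard library are available. Lean on these libraries where they do the work, as an engineer would, in place of code of your own. Each camera call takes 0.05 s, during which the arm holds its last target. There are 200 camera calls.

## Working session

There is one attempt and no reset: what is moved stays moved. The work goes in short steps, Python scripts to look and compute and a tool call to move; the robot and the scene stay as the last step left them, time stands still between calls to the robot, and variables do not carry over. Pictures are saved under pics/ and viewed, at most 10 in all, crops included, and the job is handed in when it is done.

Besides the shell and the picture viewer there is one more tool, called after ">>>" as name(argument=value, ...) on one line, values as JSON. arm_command: Moves the arm, as the interface text tells. Its arguments: {"type":"object","properties":{"commands":{"type":"array","items":{"type":"number"}},"force":{"type":"number"}},"required":["commands"]}

```bash
mkdir -p pics; cat > h.py <<'E'
import numpy as np, cv2
from station import get_obs, read_camera, hand_in
def ray(c,u,v):
    K=c["camera_matrix"];d=np.array([c["k1"],0,0,0,0],float)
    p=cv2.undistortPoints(np.array([[[u,v]]],float),K,d)[0,0]
    P=c["pose"];return P[:3,3],P[:3,:3]@np.array([p[0],p[1],1])
def onz(c,u,v,z):
    o,r=ray(c,u,v);return o+r*(z-o[2])/r[2]
def px(c,X):
    T=np.linalg.inv(c["pose"]);x=T[:3,:3]@np.array(X,float)+T[:3,3]
    a=x[:2]/x[2];a=a*(1+c["k1"]*(a@a));K=c["camera_matrix"];return K[0,0]*a[0]+K[0,2],K[1,1]*a[1]+K[1,2]
E
python3 - <<'E'
from h import *
import pickle
d={n:read_camera(n) for n in("top","side")}
pickle.dump(d,open("c0.pkl","wb"))
for n in d: cv2.imwrite(f"pics/{n}0.png",cv2.resize(d[n]["img"][:,:,::-1],(800,600)));print(n,d[n]["pose"].round(3).tolist(),d[n]["camera_matrix"].tolist(),d[n]["k1"])
o=get_obs();print(o["t"],o["eef_pos"],o["tool_rot"],o["gripper_width"])
E
```

```text
top [[-0.018, -0.996, 0.082, 0.469], [-0.999, 0.015, -0.033, 0.024], [0.031, -0.083, -0.996, 0.907], [0.0, 0.0, 0.0, 1.0]] [[385.058358722868, 0.0, 253.24691194141792], [0.0, 385.058358722868, 193.91143726711442], [0.0, 0.0, 1.0]] 0.013570451158338567
side [[0.997, -0.031, 0.068, 0.487], [-0.073, -0.622, 0.78, -0.739], [0.018, -0.783, -0.622, 0.648], [0.0, 0.0, 0.0, 1.0]] [[457.4255985058365, 0.0, 260.5831827385266], [0.0, 457.4255985058365, 190.92281229530613], [0.0, 0.0, 1.0]] -0.17088125596593418
0.1 [0.28410912 0.61170361 0.23041288] [-1.36370144e-04  2.15697485e-01  9.76459882e-01 -8.21334934e-04] 1.0000323479521391
```

View pics/top0.png

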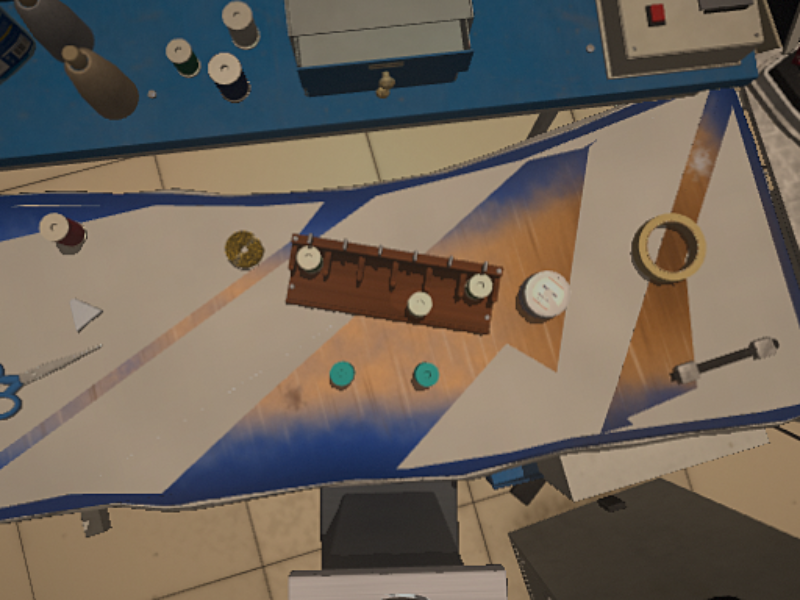

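View pics/side0.png

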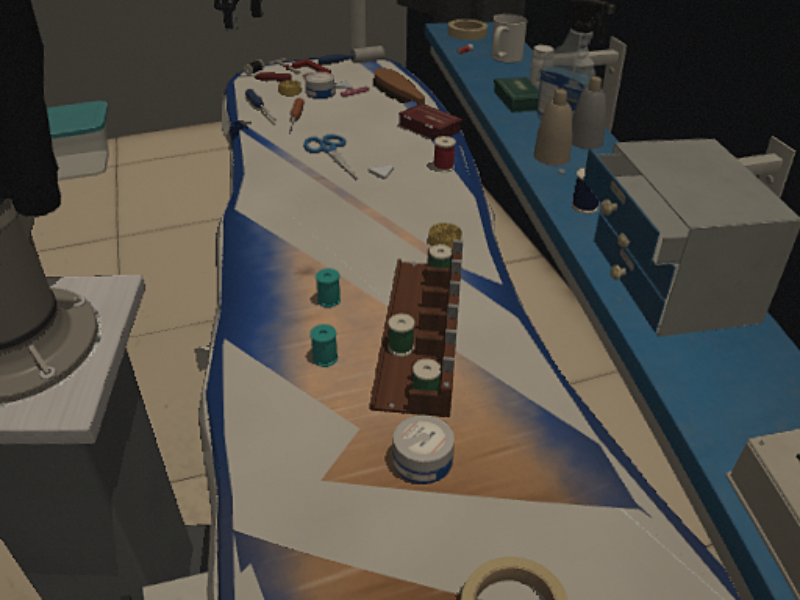

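The top view shows the pot at the right end of the rack (545,296 in the 800-px picture), so gaps count from the right. The third gap is gap 4, and tabs 6, 5 and 4 get bent to the left. White-topped spools are at (309,258) and (480,286), both seated, and at (420,303) in the channel. The turquoise ones at (342,375) and (426,375) are decoys. The tape is at (244,250). I'll enlarge the rack to confirm the spool and read its corners.

```bash
python3 - <<'E'
from h import *
import pickle
d=pickle.load(open("c0.pkl","rb"))
im=d["top"]["img"][140:220,175:335,::-1]
cv2.imwrite("pics/crop1.png",cv2.resize(im,(800,400),interpolation=cv2.INTER_CUBIC))
im=d["side"]["img"][140:270,230:310,::-1]
cv2.imwrite("pics/crop2.png",cv2.resize(im,(369,600),interpolation=cv2.INTER_CUBIC))
c=d["top"];hsv=cv2.cvtColor(c["img"],cv2.COLOR_RGB2HSV)
# pale green-yellow spool tops inside the rack
roi=hsv[140:220,175:370];
print(roi[int(303/1.5625)-140,int(414/1.5625)-175], roi[165-140,int(302/1.5625)-175])
m=((roi[...,2]>120)&(roi[...,1]<90)).astype(np.uint8)
n,l,s,ce=cv2.connectedComponentsWithStats(m)
for i in range(1,n):
    if 60<s[i,4]<900: 
        u,v=ce[i]+[175,140];print(s[i].tolist(),u.round(1),v.round(1),onz(c,u,v,.051).round(4))
E
```

```text
[ 24  52 186] [ 19  65 187]
[15, 17, 15, 16, 180] 197.1 164.7 [0.6069 0.1204 0.051 ]
[125, 35, 15, 16, 176] 307.2 182.4 [ 0.5634 -0.1254  0.051 ]
[86, 47, 16, 15, 184] 268.5 194.0 [ 0.5388 -0.038   0.051 ]
```

View pics/crop1.png

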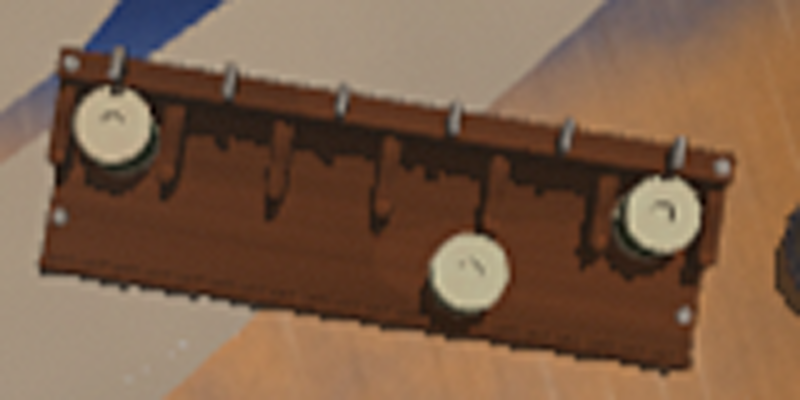

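View pics/crop2.png

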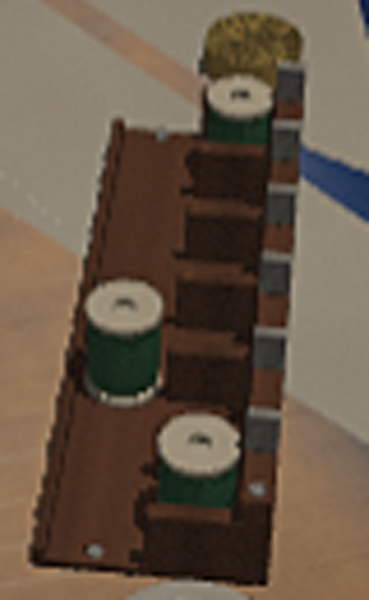

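```bash
cat >> h.py <<'E'
a=-np.deg2rad(10.0);ex=np.array([np.cos(a),np.sin(a)]);ey=np.array([-ex[1],ex[0]]);O=np.array([.5674,.0006])
def inrack(p): p=np.array(p[:2])-O; return np.array([p@ex,p@ey])
def W(x,y): return O+x*ex+y*ey
E
python3 - <<'E'
from h import *
import pickle
c,s=[pickle.load(open("c0.pkl","rb"))[k] for k in("top","side")]
f=lambda u,v:(175+(u+.5)/5-.5,140+(v+.5)/5-.5)
for nm,u,v,z in[("railL",62,47,.05),("railR",735,156,.05),("frontL",42,270,.012),("frontR",690,368,.012),("spool",469,273,.051)]:
    print(nm,(1000*inrack(onz(c,*f(u,v),z))).round(1))
# tabs: top-end of bead z~.072, base .05
for u,v in[(119,48),(232,65),(343,87),(456,103),(567,121),(680,139)]: print("tabtop",(1000*inrack(onz(c,*f(u,v),.072))).round(1))
# reproject loose-spool, seated and tab tops to the side image crop
g=lambda p:((p[0]-230)*4.6125,(p[1]-140)*4.6125)
for x,y,z in[(18,125,51),(18,-125,51),(42,125,72),(42,-125,72),(42,-25,72),(-49,-154,12),(49,-154,50)]:
    print((x,y,z),np.round(g(px(s,[*W(x/1000,y/1000),z/1000]))))
# joint angles: tool axes in world
from scipy.spatial.transform import Rotation as R
o=get_obs();q=o["tool_rot"];print(R.from_quat([q[1],q[2],q[3],q[0]]).as_matrix().round(3))
E
```

```text
railL [ 49.5 153.2]
railR [  49.4 -153.4]
frontL [-48.5 151.1]
frontR [ -46.1 -153.8]
spool [-22.1 -42.8]
tabtop [ 49.2 124.9]
tabtop [49.8 75.1]
tabtop [48.1 25.6]
tabtop [ 49.1 -24.5]
tabtop [ 49.  -73.9]
tabtop [  49.1 -124.3]
(18, 125, 51) [234.  93.]
(18, -125, 51) [192. 440.]
(42, 125, 72) [284.  61.]
(42, -125, 72) [254. 407.]
(42, -25, 72) [268. 251.]
(-49, -154, 12) [ 21. 544.]
(49, -154, 50) [264. 499.]
[[-0.907  0.421 -0.001]
 [ 0.421  0.907 -0.002]
 [-0.    -0.002 -1.   ]]
```

Rack pose: origin ≈ (0.567, 0.001), yaw ≈ −10°. The loose green spool is at rack (−22, −43) mm and needs to go to gap 4 (y = −25). First I'll turn the tool to line up with the rack, close the fingers and travel towards the right end.

>>> arm_command(commands=[-0.035,-0.034,0,0,0,-7.5,0,-0.07,-0.068,0,0,0,-15,0,-0.105,-0.102,0,0,0,-15,0,-0.14,-0.136,0,0,0,-15,0,-0.175,-0.17,0,0,0,-15,0,-0.21,-0.204,0,0,0,-15,0,-0.245,-0.238,0,0,0,-15,0,-0.28,-0.272,0,0,0,-15,0])

```text
t: 0.9
eef_pos: [0.4239, 0.2455, 0.2312]
tool_rot: [-0.0, 0.086, 0.996, -0.0]
contact_force: [1.2, -0.5, -0.8]
gripper_width: -0.001
grasp_force: 0.0
```

```bash
cat > st.py <<'E'
from h import *
from scipy.spatial.transform import Rotation as R
o=get_obs();q=o["tool_rot"];M=R.from_quat([q[1],q[2],q[3],q[0]]).as_matrix()
print("t",round(o["t"],2),"rack mm",(1000*inrack(o["eef_pos"])).round(1),"z",round(o["eef_pos"][2]*1000,1),"F",np.round(o["contact_force"],1),"w",round(float(o["gripper_width"]),3))
print("toolx in rack",np.round([M[:2,0]@ex,M[:2,0]@ey],3),"yaw err deg",np.degrees(np.arctan2(-M[:2,0]@ey,-M[:2,0]@ex)).round(2),"toolz",M[:,2].round(3))
E
python3 st.py
```

```text
t 0.9 rack mm [-183.9  216.2] z 231.2 F [ 1.2 -0.5 -0.8] w -0.001
toolx in rack [-1.    -0.002] yaw err deg 0.09 toolz [-0. -0. -1.]
```

>>> arm_command(commands=[-0.025,-0.043,0,0,0,0,0,-0.05,-0.086,0,0,0,0,0,-0.075,-0.129,0,0,0,0,0,-0.1,-0.172,0,0,0,0,0,-0.125,-0.215,0,0,0,0,0,-0.15,-0.258,0,0,0,0,0,-0.175,-0.301,0,0,0,0,0,-0.2,-0.344,0,0,0,0,0])

```text
t: 1.7
eef_pos: [0.5616, -0.1275, 0.2311]
tool_rot: [-0.0, 0.086, 0.996, 0.0]
contact_force: [0.8, -0.1, -0.6]
gripper_width: 0.002
grasp_force: 0.0
```

```bash
python3 st.py
```

```text
t 1.7 rack mm [  16.6 -127.2] z 231.1 F [ 0.8 -0.1 -0.6] w 0.002
toolx in rack [-1.    -0.002] yaw err deg 0.1 toolz [-0.  0. -1.]
```

>>> arm_command(commands=[-0.025,-0.038,0.0,0,0,0,0,-0.025,-0.038,0.045,0,0,0,0,-0.025,-0.038,0.09,0,0,0,0,-0.025,-0.038,0.13,0,0,0,0,-0.025,-0.038,0.151,0,0,0,0,-0.025,-0.038,0.151,0,0,0,0,-0.025,-0.038,0.151,0,0,0,0])

```text
t: 2.4
eef_pos: [0.5797, -0.1676, 0.0805]
tool_rot: [-0.0, 0.086, 0.996, -0.0]
contact_force: [-0.5, 0.6, 1.0]
gripper_width: -0.003
grasp_force: 0.0
```

```bash
python3 st.py; python3 - <<'E'
from h import *
c=read_camera("side");t=read_camera("top")
a=cv2.resize(c["img"][120:280,220:330,::-1],(412,600),interpolation=cv2.INTER_CUBIC)
b=cv2.resize(t["img"][140:220,230:335,::-1],(388,296),interpolation=cv2.INTER_CUBIC)
im=np.zeros((600,800,3),np.uint8);im[:,:412]=a;im[:296,412:]=b
cv2.imwrite("pics/near1.png",im)
u,v=px(c,get_obs()["eef_pos"]);print((u-220)*3.75,(v-120)*3.75)
E
```

```text
t 2.4 rack mm [  41.3 -163.6] z 80.5 F [-0.5  0.6  1. ] w -0.003
toolx in rack [-1.    -0.001] yaw err deg 0.08 toolz [-0. -0. -1.]
241.1856806243751 446.5830816375961
```

View pics/near1.png

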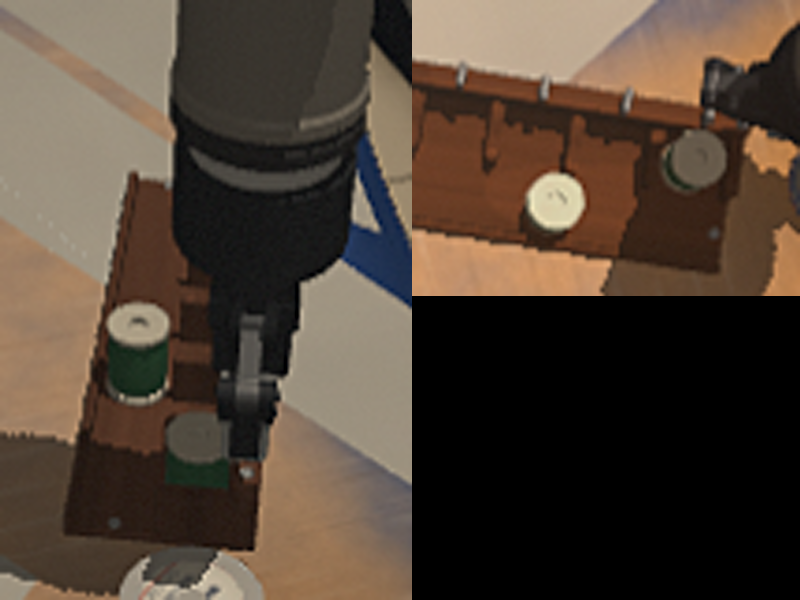

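The closed fingertip is over the rail's right end, with its tip at (246,455) in the crop, and clear of tab 6. Next I'll lower it to z = 58 mm and sweep left.

>>> arm_command(commands=[0,0,0.012,0,0,0,0,0,0,0.0225,0,0,0,0,0,0.012,0.0225,0,0,0,0,0,0.024,0.0225,0,0,0,0,0,0.036,0.0225,0,0,0,0,0,0.048,0.0225,0,0,0,0,0,0.06,0.0225,0,0,0,0,0,0.06,0.0225,0,0,0,0])

```text
t: 3.3
eef_pos: [0.5908, -0.105, 0.0579]
tool_rot: [0.0, 0.085, 0.996, 0.001]
contact_force: [-0.2, 0.8, 0.4]
gripper_width: 0.001
grasp_force: 0.5
```

```bash
python3 st.py; python3 - <<'E'
from h import *
c=read_camera("side");t=read_camera("top")
a=cv2.resize(c["img"][120:280,220:330,::-1],(412,600),interpolation=cv2.INTER_CUBIC)
b=cv2.resize(t["img"][140:220,230:335,::-1],(388,296),interpolation=cv2.INTER_CUBIC)
im=np.zeros((600,800,3),np.uint8);im[:,:412]=a;im[:296,412:]=b
cv2.imwrite("pics/near2.png",im)
E
```

```text
t 3.3 rack mm [ 41.4 -99.9] z 57.9 F [-0.2  0.8  0.4] w 0.001
toolx in rack [-1.    -0.005] yaw err deg 0.3 toolz [ 0.001  0.002 -1.   ]
```

View pics/near2.png

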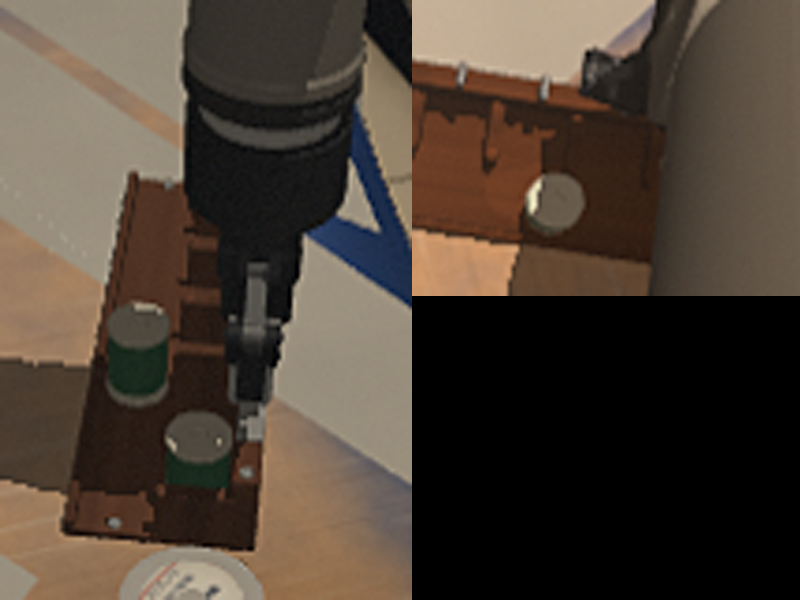

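Tab 6 is springing up behind the finger at (250,425), and nothing else has moved. I'll go on over tabs 5 and 4.

>>> arm_command(commands=[0,0.01,0,0,0,0,0,0,0.02,0,0,0,0,0,0,0.03,0,0,0,0,0,0,0.04,0,0,0,0,0,0,0.05,0,0,0,0,0,0,0.06,0,0,0,0,0,0,0.067,0,0,0,0,0,0,0.073,0,0,0,0,0])

```text
t: 4.2
eef_pos: [0.6025, -0.0355, 0.0577]
tool_rot: [-0.0, 0.086, 0.996, 0.0]
contact_force: [-0.1, -0.1, -0.8]
gripper_width: 0.0
grasp_force: 0.2
```

>>> arm_command(commands=[0,0,0,0,0,0,0,0,0,0,0,0,0,0])

```text
t: 4.4
eef_pos: [0.6024, -0.0366, 0.0578]
tool_rot: [-0.0, 0.086, 0.996, -0.0]
contact_force: [-0.0, 0.1, 0.6]
gripper_width: -0.001
grasp_force: 0.1
```

```bash
python3 st.py; python3 - <<'E'
from h import *
c=read_camera("side");t=read_camera("top")
a=cv2.resize(c["img"][120:280,220:330,::-1],(412,600),interpolation=cv2.INTER_CUBIC)
b=cv2.resize(t["img"][140:220,230:335,::-1],(388,296),interpolation=cv2.INTER_CUBIC)
im=np.zeros((600,800,3),np.uint8);im[:,:412]=a;im[:296,412:]=b
cv2.imwrite("pics/near3.png",im)
E
```

```text
t 4.4 rack mm [ 41.  -30.5] z 57.8 F [-0.   0.1  0.6] w -0.001
toolx in rack [-1.    -0.001] yaw err deg 0.08 toolz [-0. -0. -1.]
```

View pics/near3.png

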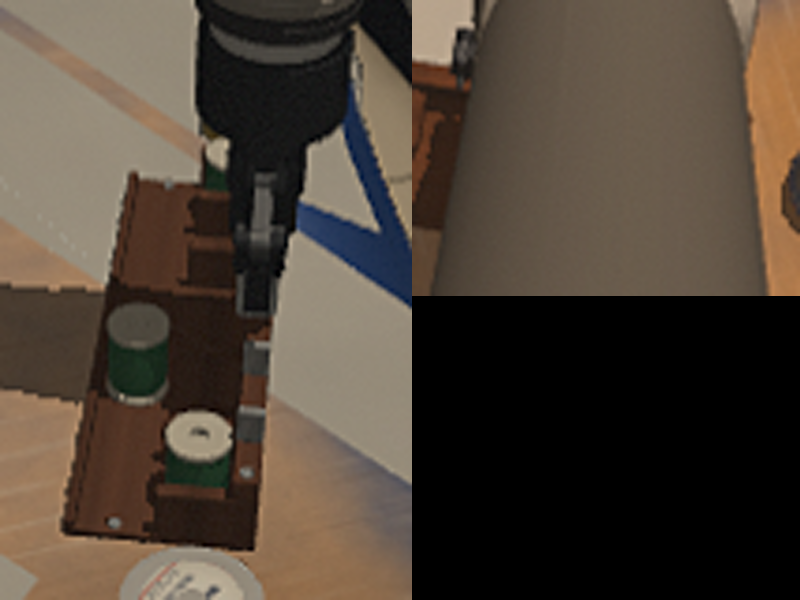

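Tabs 6 and 5 stand upright again at (250,425) and (256,357), and tab 4 is under the finger. I'll go 14 mm further to be certain of it, still well short of tab 3, then lift straight up.

>>> arm_command(commands=[0,0.007,0,0,0,0,0,0,0.014,0,0,0,0,0,0,0.014,0,0,0,0,0,0,0.014,-0.02,0,0,0,0,0,0.014,-0.05,0,0,0,0,0,0.014,-0.08,0,0,0,0,0,0.014,-0.1,0,0,0,0,0,0.014,-0.1,0,0,0,0])

```text
t: 5.3
eef_pos: [0.607, -0.0223, 0.161]
tool_rot: [0.003, 0.086, 0.996, 0.001]
contact_force: [0.2, -0.5, 0.7]
gripper_width: -0.004
grasp_force: 0.0
```

```bash
python3 st.py
```

```text
t 5.3 rack mm [ 43.  -15.7] z 161.0 F [ 0.2 -0.5  0.7] w -0.004
toolx in rack [-1.    -0.002] yaw err deg 0.1 toolz [ 0.006  0.001 -1.   ]
```

All three tabs are done. Now I'll go into the channel to the right of the loose spool and descend.

>>> arm_command(commands=[0.033,-0.036,0,0,0,0,0,0.067,-0.072,0,0,0,0,0,0.067,-0.072,0.045,0,0,0,0,0.067,-0.072,0.09,0,0,0,0,0.067,-0.072,0.11,0,0,0,0,0.067,-0.072,0.11,0,0,0,0])

```text
t: 5.9
eef_pos: [0.5235, -0.0815, 0.0445]
tool_rot: [-0.003, 0.086, 0.996, -0.0]
contact_force: [0.2, -0.2, -0.1]
gripper_width: -0.003
grasp_force: 0.0
```

```bash
python3 st.py; cat > sp.py <<'E'
# loose spool's top flange in the side view -> rack mm ; also elongation of the green body for tilt
from h import *
def look(save=None):
    c=read_camera("side");im=c["img"];h=cv2.cvtColor(im,cv2.COLOR_RGB2HSV)
    g=((h[...,0]>45)&(h[...,0]<95)&(h[...,1]>70)&(h[...,2]>15)).astype(np.uint8)
    n,l,s,ce=cv2.connectedComponentsWithStats(g[120:280,220:330])
    for i in range(1,n):
        if s[i,4]>40:
            u,v=ce[i]+[220,120];print("green",s[i].tolist(),u.round(1),v.round(1),(1000*inrack(onz(c,u,v,.026))).round(1))
    t=read_camera("top");h=cv2.cvtColor(t["img"],cv2.COLOR_RGB2HSV)
    m=((h[...,2]>70)&(h[...,1]<110)&(h[...,0]>12)&(h[...,0]<40)).astype(np.uint8)[160:215,200:310]
    n,l,s,ce=cv2.connectedComponentsWithStats(m)
    for i in range(1,n):
        if 90<s[i,4]<300:
            u,v=ce[i]+[200,160];print("top",s[i,4],(1000*inrack(onz(t,u,v,.051))).round(1))
    if save:
        a=cv2.resize(im[120:280,220:330,::-1],(412,600),interpolation=cv2.INTER_CUBIC)
        b=cv2.resize(t["img"][140:220,230:335,::-1],(388,296),interpolation=cv2.INTER_CUBIC)
        o=np.zeros((600,800,3),np.uint8);o[:,:412]=a;o[:296,412:]=b;cv2.imwrite(save,o)
if __name__=="__main__":
    import sys;look(*sys.argv[1:])
E
python3 sp.py pics/near4.png
```

```text
t 5.9 rack mm [-29.  -88.5] z 44.5 F [ 0.2 -0.2 -0.1] w -0.003
toolx in rack [-1.    -0.002] yaw err deg 0.1 toolz [-0.007  0.    -1.   ]
green [55, 44, 14, 7, 65] 281.6 167.9 [ 21.  129.5]
green [36, 91, 9, 14, 92] 260.2 218.1 [-10.9 -51.3]
green [44, 121, 17, 9, 104] 272.4 245.8 [  20.3 -127.1]
```

View pics/near4.png

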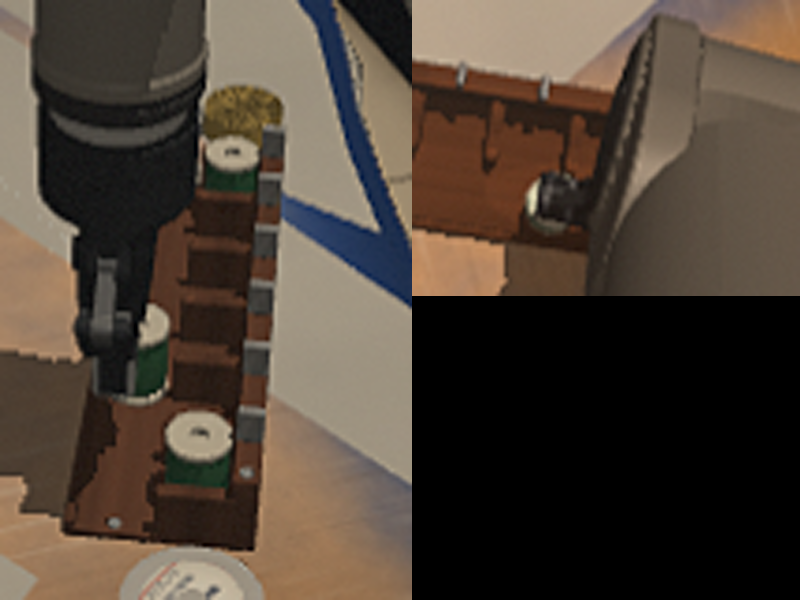

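```bash
python3 - <<'E'
from h import *
import pickle
d=pickle.load(open("c0.pkl","rb"));c=d["side"];t=d["top"]
for (u,v) in[(105,355),(105,325),(112,393)]:
  o,r=ray(c,220+u/3.75,120+v/3.75)
  for yr in(-103,-120,-135):
    s=[k for k in [ (yr/1000-inrack(o)[1])/((r[:2])@ey) ]][0];p=o+s*r;print((u,v),yr,inrack(p).round(3),p[2].round(3))
for z in(.06,.08,.1): print(z,[(1000*inrack(onz(t,230+(u-412)/3.695,140+195/3.695,z))).round(0).tolist() for u in(540,545,600)])
E
```

```text
(105, 355) -103 [-0.03  -0.103] 0.079
(105, 355) -120 [-0.027 -0.12 ] 0.094
(105, 355) -135 [-0.026 -0.135] 0.107
(105, 325) -103 [-0.03  -0.103] 0.098
(105, 325) -120 [-0.027 -0.12 ] 0.113
(105, 325) -135 [-0.026 -0.135] 0.126
(112, 393) -103 [-0.026 -0.103] 0.053
(112, 393) -120 [-0.024 -0.12 ] 0.069
(112, 393) -135 [-0.022 -0.135] 0.083
0.06 [[-21.0, -34.0], [-21.0, -37.0], [-15.0, -69.0]]
0.08 [[-23.0, -33.0], [-23.0, -35.0], [-17.0, -67.0]]
0.1 [[-25.0, -32.0], [-24.0, -34.0], [-19.0, -66.0]]
```

Seen from above, the knuckles bow out about 50 mm along the closing line, so the y push is safer with the flat side faces. I'll raise the tool and turn it 90°.

>>> arm_command(commands=[0,0,-0.04,0,0,0,0,0,0,-0.06,0,0,-8,0,0,0,-0.06,0,0,-16,0,0,0,-0.06,0,0,-24,0,0,0,-0.06,0,0,-32,0,0,0,-0.06,0,0,-40,0,0,0,-0.06,0,0,-48,0,0,0,-0.06,0,0,-56,0])

```text
t: 6.8
eef_pos: [0.5276, -0.0822, 0.1097]
tool_rot: [0.001, -0.394, 0.919, -0.001]
contact_force: [0.1, -0.0, 0.3]
gripper_width: -0.004
grasp_force: 0.0
```

>>> arm_command(commands=[0,0,0,0,0,-8,0,0,0,0,0,0,-16,0,0,0,0,0,0,-24,0,0,0,0,0,0,-32,0,0,0,0,0,0,-34,0,0,0,0,0,0,-34,0,0,0,0,0,0,-34,0])

```text
t: 7.5
eef_pos: [0.5272, -0.0824, 0.1089]
tool_rot: [0.001, -0.643, 0.766, -0.001]
contact_force: [0.2, -0.5, 0.5]
gripper_width: 0.001
grasp_force: 0.0
```

```bash
python3 st.py;python3 -c "
from h import *;print(get_obs()['q'].round(2))"
```

```text
t 7.5 rack mm [-25.2 -88.8] z 108.9 F [ 0.2 -0.5  0.5] w 0.001
toolx in rack [ 0. -1.] yaw err deg 90.0 toolz [ 0.002 -0.    -1.   ]
[ 0.12  0.4  -0.1   2.    0.06  0.74  2.95]
```

Joint 7 is almost at its limit (2.95 of 2.96), so I'll turn the other way instead, a half turn back.

>>> arm_command(commands=[0,0,0,0,0,8,0,0,0,0,0,0,16,0,0,0,0,0,0,24,0,0,0,0,0,0,32,0,0,0,0,0,0,40,0,0,0,0,0,0,48,0,0,0,0,0,0,56,0,0,0,0,0,0,64,0])

```text
t: 8.3
eef_pos: [0.5269, -0.0819, 0.1084]
tool_rot: [0.001, -0.137, 0.991, -0.0]
contact_force: [0.1, 1.4, 0.2]
gripper_width: 0.0
grasp_force: 0.0
```

>>> arm_command(commands=[0,0,0,0,0,8,0,0,0,0,0,0,16,0,0,0,0,0,0,24,0,0,0,0,0,0,32,0,0,0,0,0,0,40,0,0,0,0,0,0,48,0,0,0,0,0,0,56,0,0,0,0,0,0,64,0])

```text
t: 9.1
eef_pos: [0.527, -0.0818, 0.1085]
tool_rot: [0.001, 0.409, 0.913, 0.0]
contact_force: [0.3, 0.4, -0.2]
gripper_width: 0.002
grasp_force: 0.0
```

>>> arm_command(commands=[0,0,0,0,0,8,0,0,0,0,0,0,16,0,0,0,0,0,0,24,0,0,0,0,0,0,32,0,0,0,0,0,0,40,0,0,0,0,0,0,48,0,0,0,0,0,0,52,0,0,0,0,0,0,52,0])

```text
t: 9.9
eef_pos: [0.527, -0.0816, 0.1084]
tool_rot: [0.0, 0.766, 0.643, 0.0]
contact_force: [-0.6, 0.1, 0.1]
gripper_width: 0.002
grasp_force: 0.0
```

```bash
python3 st.py;python3 -c "
from h import *;print(get_obs()['q'].round(2))"
```

```text
t 9.9 rack mm [-25.5 -88. ] z 108.4 F [-0.6  0.1  0.1] w 0.002
toolx in rack [-0.001  1.   ] yaw err deg -89.93 toolz [ 0.001 -0.    -1.   ]
[-0.5   0.48  0.69  2.04 -0.44  0.77  0.28]
```

>>> arm_command(commands=[0.006,-0.001,0,0,0,0,0,0.006,-0.001,0.04,0,0,0,0,0.006,-0.001,0.07,0,0,0,0,0.006,-0.001,0.085,0,0,0,0,0.006,-0.001,0.092,0,0,0,0,0.006,-0.001,0.092,0,0,0,0])

```text
t: 10.5
eef_pos: [0.5266, -0.0761, 0.0157]
tool_rot: [-0.0, 0.766, 0.643, -0.0]
contact_force: [-0.2, -0.6, -0.1]
gripper_width: 0.003
grasp_force: 0.0
```

```bash
python3 st.py;python3 sp.py pics/near5.png
```

```text
t 10.5 rack mm [-26.9 -82.6] z 15.7 F [-0.2 -0.6 -0.1] w 0.003
toolx in rack [-0.002  1.   ] yaw err deg -89.9 toolz [-0.  0. -1.]
green [55, 44, 14, 7, 66] 281.5 167.9 [ 20.8 129.6]
green [44, 121, 17, 9, 101] 272.5 245.8 [  20.5 -127.1]
top 93 [-20.6 -34.7]
```

View pics/near5.png

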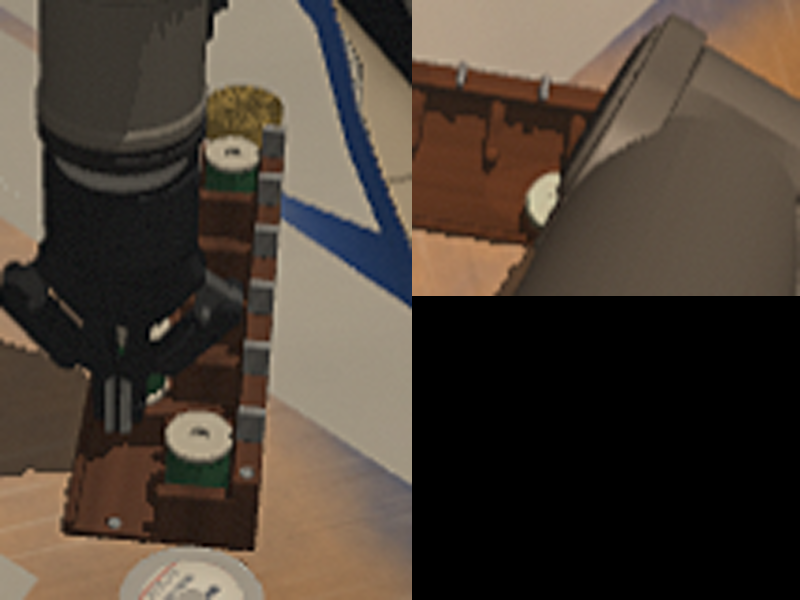

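From this side the tip is slim, about 13 mm wide at (118,405), and its face is upright, so it suits pushing. I'll centre it in the channel and push the spool left, slowly.

>>> arm_command(commands=[0,0.004,0,0,0,0,0,0.006,0.004,0,0,0,0,0,0.01,0.004,0,0,0,0,0,0.014,0.004,0,0,0,0,0,0.017,0.004,0,0,0,0,0,0.02,0.004,0,0,0,0,0,0.023,0.004,0,0,0,0,0,0.026,0.004,0,0,0,0])

```text
$.commands: bad value
```

>>> arm_command(commands=[0.002,0,0,0,0,0,0,0.003,0,0,0,0,0,0,0.003,0,0,0,0,0,0])

```text
t: 10.9
eef_pos: [0.5275, -0.0726, 0.0163]
tool_rot: [0.0, 0.765, 0.644, 0.001]
contact_force: [0.5, 0.3, 0.0]
gripper_width: -0.0
grasp_force: 0.0
```

```bash
python3 st.py;python3 sp.py
```

```text
t 10.9 rack mm [-26.6 -79. ] z 16.3 F [0.5 0.3 0. ] w -0.0
toolx in rack [-0.002  1.   ] yaw err deg -89.88 toolz [ 0.001  0.    -1.   ]
green [55, 44, 14, 7, 68] 281.5 167.8 [ 20.7 129.8]
green [44, 121, 17, 9, 102] 272.6 245.7 [  20.6 -127. ]
```

The first call was refused because its last row was one number short, so only the 3 mm move ran. I'll resend it from here.

>>> arm_command(commands=[0,0.004,0,0,0,0,0,0.006,0.004,0,0,0,0,0,0.01,0.004,0,0,0,0,0,0.014,0.004,0,0,0,0,0,0.017,0.004,0,0,0,0,0,0.02,0.004,0,0,0,0,0,0.023,0.004,0,0,0,0,0,0.023,0.004,0,0,0,0,0])

```text
t: 11.8
eef_pos: [0.535, -0.0504, 0.0157]
tool_rot: [-0.0, 0.765, 0.644, 0.0]
contact_force: [0.0, 0.5, 0.5]
gripper_width: 0.003
grasp_force: 0.0
```

```bash
python3 st.py;python3 sp.py
```

```text
t 11.8 rack mm [-23.1 -55.8] z 15.7 F [0.  0.5 0.5] w 0.003
toolx in rack [-0.002  1.   ] yaw err deg -89.87 toolz [-0.  0. -1.]
green [56, 45, 13, 6, 60] 282.0 168.0 [ 21.9 129.3]
green [44, 121, 17, 9, 103] 272.4 245.7 [  20.2 -127. ]
```

>>> arm_command(commands=[0.0025,0,0,0,0,0,0,0.0025,0,0,0,0,0,0,-0.006,0,0,0,0,0,0,-0.012,0,0,0,0,0,0,-0.012,0,-0.04,0,0,0,0,-0.012,0,-0.085,0,0,0,0,-0.05,0,-0.1,0,0,0,0,-0.095,0,-0.1,0,0,0,0])

```text
t: 12.7
eef_pos: [0.5208, -0.1445, 0.1184]
tool_rot: [0.002, 0.764, 0.645, 0.002]
contact_force: [0.7, -0.9, -0.7]
gripper_width: -0.003
grasp_force: 0.0
```

>>> arm_command(commands=[-0.03,-0.03,0,0,0,0,0,-0.06,-0.06,0,0,0,0,0,-0.06,-0.1,0,0,0,0,0,-0.06,-0.1,0,0,0,0,0])

```text
t: 13.1
eef_pos: [0.4027, -0.187, 0.1149]
tool_rot: [-0.003, 0.768, 0.641, -0.001]
contact_force: [0.8, -0.1, 0.1]
gripper_width: -0.003
grasp_force: 0.0
```

```bash
python3 st.py;python3 sp.py pics/near6.png
```

```text
t 13.1 rack mm [-129.6 -213.4] z 114.9 F [ 0.8 -0.1  0.1] w -0.003
toolx in rack [0.005 1.   ] yaw err deg -90.29 toolz [-0.005  0.004 -1.   ]
green [55, 44, 14, 7, 67] 281.6 167.8 [ 21.  129.7]
green [30, 85, 15, 15, 176] 256.9 212.7 [-19.2 -35.5]
green [44, 121, 17, 9, 102] 272.4 245.8 [  20.4 -127.1]
top 143 [  17.1 -119.2]
top 202 [-22.4 -25.6]
```

The spool is at rack (−22.4, −25.6), in front of gap 4. I'll turn back 90° and move in front of it.

>>> arm_command(commands=[0.045,0.012,0,0,0,-8,0,0.09,0.025,0,0,0,-16,0,0.13,0.037,0,0,0,-24,0,0.16,0.05,0,0,0,-32,0,0.188,0.05,0,0,0,-40,0,0.188,0.05,0,0,0,-48,0,0.188,0.05,0,0,0,-56,0,0.188,0.05,0,0,0,-64,0])

```text
t: 14.0
eef_pos: [0.493, -0.009, 0.1158]
tool_rot: [0.001, 0.305, 0.952, 0.0]
contact_force: [0.6, 0.9, 0.2]
gripper_width: 0.001
grasp_force: 0.0
```

>>> arm_command(commands=[0,0,0,0,0,-8,0,0,0,0,0,0,-16,0,0,0,0,0,0,-24,0,0,0,0,0,0,-26,0,0,0,0,0,0,-26,0])

```text
t: 14.5
eef_pos: [0.4927, -0.0096, 0.1159]
tool_rot: [0.001, 0.086, 0.996, 0.0]
contact_force: [0.4, 0.5, -1.0]
gripper_width: 0.003
grasp_force: 0.0
```

```bash
python3 st.py;python3 -c "
from h import *
import pickle
c=pickle.load(open('c0.pkl','rb'))['top']
for u,v in((342,375),(426,375)):print((1000*inrack(onz(c,u/1.5625,v/1.5625,.045))).round(0))
print(get_obs()['q'].round(2))"
```

```text
t 14.5 rack mm [-71.8 -23. ] z 115.9 F [ 0.4  0.5 -1. ] w 0.003
toolx in rack [-1.    -0.002] yaw err deg 0.13 toolz [ 0.001  0.    -1.   ]
[-140.   50.]
[-121.  -68.]
[-0.37  0.34  0.31  2.11 -0.16  0.71  1.45]
```

>>> arm_command(commands=[0,-0.0025,0.04,0,0,0,0,0,-0.0025,0.075,0,0,0,0,0,-0.0025,0.098,0,0,0,0,0,-0.0025,0.098,0,0,0,0,-0.01,-0.0025,0.098,0,0,0,0,-0.016,-0.0025,0.098,0,0,0,0,-0.021,-0.0025,0.098,0,0,0,0,-0.026,-0.0025,0.098,0,0,0,0])

```text
t: 15.3
eef_pos: [0.5179, -0.0168, 0.0188]
tool_rot: [0.001, 0.086, 0.996, 0.0]
contact_force: [-0.5, 0.2, -0.2]
gripper_width: -0.001
grasp_force: 0.2
```

```bash
python3 st.py; python3 sp.py
```

```text
t 15.3 rack mm [-45.7 -25.8] z 18.8 F [-0.5  0.2 -0.2] w -0.001
toolx in rack [-1.    -0.001] yaw err deg 0.08 toolz [ 0.002  0.    -1.   ]
green [55, 44, 14, 7, 67] 281.4 167.8 [ 20.4 129.9]
green [32, 85, 15, 15, 177] 258.8 212.7 [-15.4 -35.2]
green [44, 121, 17, 9, 102] 272.5 245.7 [  20.5 -126.9]
```

The spool is following as predicted and has moved about 4 mm. I'll push on towards home.

>>> arm_command(commands=[-0.005,0,0,0,0,0,0,-0.01,0,0,0,0,0,0,-0.015,0,0,0,0,0,0,-0.02,0,0,0,0,0,0,-0.024,0,0,0,0,0,0,-0.028,0,0,0,0,0,0,-0.031,0,0,0,0,0,0,-0.031,0,0,0,0,0,0])

```text
t: 16.2
eef_pos: [0.5476, -0.0223, 0.0178]
tool_rot: [0.0, 0.086, 0.996, -0.0]
contact_force: [-0.4, -0.0, 0.8]
gripper_width: 0.002
grasp_force: 0.0
```

```bash
python3 st.py; python3 sp.py
```

```text
t 16.2 rack mm [-15.5 -26. ] z 17.8 F [-0.4 -0.   0.8] w 0.002
toolx in rack [-1.    -0.001] yaw err deg 0.08 toolz [ 0.001 -0.    -1.   ]
green [57, 45, 12, 6, 51] 283.3 168.2 [ 25.  128.8]
green [46, 87, 16, 7, 79] 273.9 210.7 [ 15. -25.]
green [44, 121, 17, 9, 104] 272.4 245.7 [  20.4 -126.9]
```

>>> arm_command(commands=[-0.002,0,0,0,0,0,0,-0.004,0,0,0,0,0,0,-0.0055,0,0,0,0,0,0,-0.0065,0,0,0,0,0,0,-0.0065,0,0,0,0,0,0])

```text
t: 16.8
eef_pos: [0.5537, -0.0233, 0.0178]
tool_rot: [0.0, 0.086, 0.996, 0.0]
contact_force: [-0.4, 0.5, -0.3]
gripper_width: 0.0
grasp_force: 0.0
```

```bash
python3 st.py; python3 sp.py
```

```text
t 16.8 rack mm [ -9.3 -25.9] z 17.8 F [-0.4  0.5 -0.3] w 0.0
toolx in rack [-1.    -0.002] yaw err deg 0.09 toolz [ 0.  0. -1.]
green [49, 87, 16, 8, 82] 276.8 210.9 [ 21.2 -24.8]
green [44, 121, 17, 9, 105] 272.2 245.7 [  19.9 -127. ]
```

>>> arm_command(commands=[-0.001,0,0,0,0,0,0,-0.002,0,0,0,0,0,0,-0.002,0,0,0,0,0,0])

```text
t: 17.2
eef_pos: [0.5543, -0.0235, 0.0176]
tool_rot: [-0.001, 0.086, 0.996, 0.0]
contact_force: [-6.0, 0.5, 3.5]
gripper_width: -0.0
grasp_force: 2.4
```

```bash
python3 st.py; python3 sp.py
```

```text
t 17.2 rack mm [ -8.7 -26. ] z 17.6 F [-6.   0.5  3.5] w -0.0
toolx in rack [-1.    -0.002] yaw err deg 0.09 toolz [-0.002  0.    -1.   ]
green [50, 87, 15, 8, 74] 277.1 211.0 [ 21.7 -25.3]
green [44, 121, 17, 9, 102] 272.4 245.8 [  20.3 -127.1]
```

The reaction force is 6 N, so the spool is home against the back rail. I'll back out, go up and check.

>>> arm_command(commands=[0.002,0,0,0,0,0,0,0.01,0,0,0,0,0,0,0.035,0,0,0,0,0,0,0.06,0,0,0,0,0,0,0.07,0,-0.03,0,0,0,0,0.07,0,-0.07,0,0,0,0,0.07,-0.045,-0.1,0,0,0,0,0.07,-0.09,-0.12,0,0,0,0])

```text
t: 18.1
eef_pos: [0.4728, -0.0968, 0.1386]
tool_rot: [0.002, 0.084, 0.996, 0.0]
contact_force: [2.1, 0.3, -0.1]
gripper_width: -0.001
grasp_force: 0.0
```

>>> arm_command(commands=[0,-0.045,0,0,0,0,0,0,-0.09,0,0,0,0,0,0,-0.135,0,0,0,0,0,0,-0.135,0,0,0,0,0,0,-0.135,0,0,0,0,0])

```text
t: 18.6
eef_pos: [0.4478, -0.2315, 0.1365]
tool_rot: [0.0, 0.088, 0.996, -0.0]
contact_force: [0.3, 0.7, 0.3]
gripper_width: 0.001
grasp_force: 0.0
```

```bash
python3 st.py; python3 sp.py pics/near7.png
```

```text
t 18.6 rack mm [ -77.4 -249.3] z 136.5 F [0.3 0.7 0.3] w 0.001
toolx in rack [-1.     0.002] yaw err deg -0.1 toolz [ 0.001 -0.    -1.   ]
green [55, 44, 14, 7, 67] 281.5 167.8 [ 20.6 129.7]
green [49, 87, 16, 8, 76] 276.9 211.0 [ 21.4 -25.3]
green [44, 121, 17, 9, 103] 272.3 245.8 [  20.2 -127.2]
top 202 [ 18.8 -26. ]
top 141 [  17.  -119.4]
```

View pics/near7.png

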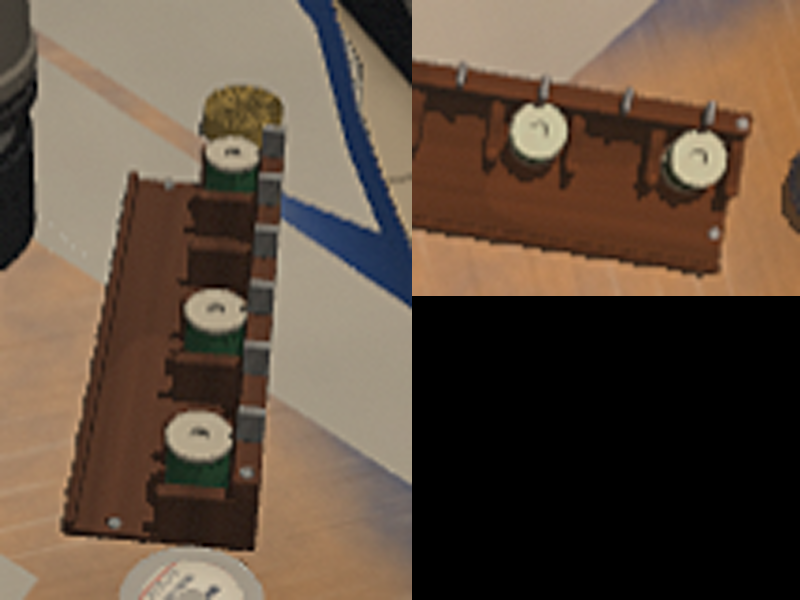

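The spool stands upright at rack (18.8, −26.0), about 1 mm from its home place. All the tabs are upright, everything else is where it was, and the robot is clear.

```bash
python3 -c "
from station import hand_in;print(hand_in())"
```

```text
the job is handed in; nothing more can be done
None
```

I handed the job in with the first three tabs from the pot's end (the right) bent in order and the loose spool pushed home and upright in the third gap, about 1 mm from its home place; no verdict came back.

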